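# Roll the stem tube onto the line and chock it

## Task

Get the steel stem tube ready for its seals: without picking it up, push on it with the fingertips to roll it across the wooden board until it lies centred along the board's marked line. Then push the small wooden block, also without lifting it, across the board until it rests against the side of the tube with the tube still on the line, and take the hand away. Leave everything else where it stands.

Things in the scene. Friction and masses are not known exactly. Their poses are not given: they have to be found in the camera images.
- board: Fixed dark wooden board lying flat on the table, 320 mm (its x) by 300 mm (its y), 15 mm thick. Origin at the centre of its underside; z up. A pale wooden line, 4 mm wide and flush, is inlaid along its y axis at x = 0. The tube starts on one side of the line and the block on the other; either may be on the +x side.
- line_mid (a point): Middle of the marked line, on the board's top surface (15 mm above the board's origin); axes as the board's.
- tube_center (a point): Centre of the plain steel tube: a straight cylinder 36 mm in diameter and 160 mm long, about 0.25 kg, lying on the board roughly parallel to the line, 60 to 95 mm from it. The centre is 18 mm above the board's top, the tube's top 36 mm above it.
- tube: The same tube: its origin lies on its surface (the underside at the start) and turns with it. Its x axis runs along the tube; its z axis points up at the start and turns over as it rolls. It rolls without slipping on the board and stops within a few mm once let go; pressed lightly from above and pushed sideways, it travels half as far as the fingertips.
- block_center (a point): Centre of the loose pale wooden block, 26 mm (its x) by 70 mm (its y) by 28 mm high, about 90 g, standing on the board, its long side roughly parallel to the line, 60 to 95 mm from the line on the side away from the tube. The centre is 14 mm above the board's top.
- block: The same block; origin at the centre of its underside, axes as above, z up.
- jar: Bystander: small glass jar with steel cap, 36 mm across, 45 mm high, standing near a corner of the board. Origin under its centre.
- seal: Bystander: black rubber seal ring, 28 mm across, 8 mm high, lying near the opposite corner of the board. Origin under its centre.
- bowl: Bystander: clay bowl, 68 mm across, 75 mm high, on the table on the board's +y side. Origin under its centre.
- cup: Bystander: steel cup, 68 mm across, 70 mm high, on the table on the board's -y side. Origin under its centre.
- tub: Bystander: black plastic tub with white lid, 118 x 168 x 64 mm, on the table beyond the bowl. Origin under its centre.
- tongs: Bystander: dark steel coal tongs, 190 mm long, 8 mm high, lying on the table beyond the cup. Origin under their centre.
Not all that is in view belongs to the job. Of the things that look like the block, the larger one is meant. Leave any purple look-alike of the tube alone.

How it is judged:
On the way, in this order (a step that is already met when the one before it is completed fails the run):
1. the tube has been rolled over by at least about a fifth of a turn (not slid) (angle between tube's own z axis and vertical above 1.2 rad).
2. the tube lies at rest on the line (axis within 8 mm of it, within about 9 degrees of parallel), the block not yet moved by more than 20 mm (x of tube_center in the frame of board between -0.008 and 0.008 m and y of tube_center in the frame of board between -0.05 and 0.05 m and angle between the x axis of tube and the y axis of board, either way round below 0.16 rad and linear speed of tube below 0.02 m/s and distance of block_center from where it was at the start of the episode below 0.02 m), for 0.3 s.
3. the block rests against the side of the tube (gap under 6 mm at its middle) ((x of tube_center in the frame of block between 0.024 and 0.037 m or x of tube_center in the frame of block between -0.037 and -0.024 m) and y of tube_center in the frame of block between -0.06 and 0.06 m and angle between the x axis of tube and the y axis of block, either way round below 0.2 rad and linear speed of block below 0.02 m/s), for 0.2 s.
At the end, for the whole second after the job is handed in: The tube lies at rest along the line: axis within 10 mm of it, within 0.16 rad of parallel, centre within 50 mm of the line's midpoint. The block stands flat and still with its long side against the tube (gap under 6 mm at its middle, within 0.2 rad of parallel) (all of step 3 and x of tube_center in the frame of board between -0.01 and 0.01 m and y of tube_center in the frame of board between -0.05 and 0.05 m and angle between the x axis of tube and the y axis of board, either way round below 0.16 rad and linear speed of tube below 0.02 m/s and angle between block's own z axis and vertical below 0.1 rad and height (world z) of tube_center below 0.037 m); the robot touches nothing.
It fails at once if the tube is lifted more than 6 mm (height (world z) of tube_center above 0.039 m).
It fails at once if the tube leaves the board (height (world z) of tube_center below 0.025 m).
It fails at once if the block is lifted more than 6 mm or tipped over (height (world z) of block_center above 0.035 m or angle between block's own z axis and vertical above 0.5 rad).
It fails at once if a bystander (jar, seal, bowl, cup, tub, tongs) is moved more than 15 mm (distance of any of jar, seal, bowl, cup, tub, tongs from where it was at the start of the episode above 0.015 m).
It also fails if it takes over 67 s, if anything falls off the work surface, if the arm or the gripper's body presses on something with over 40 N, if the wrist force passes 120 N, or if a joint passes its speed limit or range.

## Robot

A 6-joint arm with a two-finger parallel gripper is mounted at the origin on the work surface. World frame = base frame: x ahead of the robot, y to its left, z up, the work surface at z = 0. Lengths are in m, angles in rad, forces in N, time in s.
With the tool pointing down it reaches from about 0.3 to 0.85 m from the base axis. Payload 4.2 kg.
Tool frame: the origin (TCP) lies between the finger pads; the fingertips stand 8 mm ahead of it and the grasp point (between the pads) lies 11 mm behind it; z points along the fingers, y is the line along which they close (so a half turn about z gives the same grasp; the last joint's range is limited). The gripper opens to 91 mm and grips with 3 to 60 N. Pads are 32 mm wide; open, the fingers measure 118 mm over their backs; the gripper's body (76 mm by 178 mm) begins 60 mm behind the grasp point.
Start: joints at [1.248, 0.32, 1.565, -0, 1.257, -0.02], TCP at [0.171, 0.549, 0.222] pointing down, gripper open.
Joint ranges: [-3.11, 3.11], [-0.84, 2.01], [0.21, 2.61], [-1.34, 4.49], [0.05, 2.63], [-2.56, 2.56]. Speed limits (rad/s): [2.57, 2.57, 3.14, 3.14, 3.14, 3.14].

## Interface

Orientations are given as a unit quaternion [w, x, y, z].
In Python, from workcell import readout, camera, robot gives the robot as it stands.
- The arm moves only by the shell command python3 -m handwheel 'ROWS'. ROWS is JSON, a list of rows, each a list of 7 numbers: the turn, a rotation vector about the tool's x, y, z in degrees, then the shift along the tool's x, y, z in m, then the opening in per cent of the stroke, from 0 (shut) to 100 (fully open). A call has exactly 5 rows; each row is the pose to reach, as a shift and turn from the pose commanded when the call began, along the tool's axes at that moment; what a row does not reach only later rows make up. A row lasts 1/10 s, in which the tool goes at most 50 mm and 8.59 degrees, less where a joint would pass 70% of its speed; a pose out of reach is approached as far as the arm can. A call with a gripper value outside its range is refused whole. The fingers move at their own pace and stop on an object; the grip force is fixed at half the most. Time passes only in rows, so rows that repeat a pose let the fingers close, or fill a call up. It gives the time, the measured TCP pose, the force, the opening and the grip force at its end, in the units of the state.
- readout.get_state(): the state, without advancing time (a new reading comes with each control period).
- camera(name): name is "scene" or "top"; returns a dict with "frame" (400x640x3 uint8, blue, green, red), "z_map" (400x640 float32, m along the optical axis (not along the pixel's ray), 0 where there is no reading), "fx", "fy", "cx", "cy" (pixels), "R" (3x3) and "t" (3): a world point X has camera coordinates R X + t. Camera axes: x right, y down, z forward; pixel columns grow to the right and rows downward; lengths in m; the calibration is good to about 2 mm. A picture is of the moment at which its call begins.
- robot.finish_job(): hands the job in; it is judged then, once.
The state is a dict: "clock": time; "joint_pos": joint angles; "joint_vel": joint speeds; "joint_efforts": joint torques, N m; "position": TCP position; "orientation": TCP orientation; "force": force on the tool from outside, world axes, zero at the start; "moment": the same for the moment, N m; "finger_gap": finger opening in m; "gripper_force": force on a finger pad.
Only numpy, scipy, OpenCV 4.12 (cv2) and the standard library are available. Lean on these libraries where they do the work, as an engineer would, in place of code of your own. Each camera call takes 0.05 s, during which the arm holds its last target. There are 200 camera calls.

## Working session

There is one attempt and no reset: what is moved stays moved. The work goes in short steps, Python scripts to look and compute and a shell command to move; the robot and the scene stay as the last step left them, time stands still between calls to the robot, and variables do not carry over. Pictures are saved under pics/ and viewed, at most 10 in all, crops included, and the job is handed in when it is done.

```bash
mkdir -p pics; ls; python3 - <<'E'
from workcell import readout,camera,robot
import cv2,numpy as np
for n in("top","scene"):
    c=camera(n);cv2.imwrite(f"pics/{n}0.png",c["frame"]);np.savez(f"{n}0.npz",**c)
    print(n,c["fx"],c["cx"],c["cy"],c["R"].round(3).tolist(),c["t"].round(3))
print(readout.get_state())
E
```

```text
pics
top 496.1699502933586 317.18525457469735 190.94744667459517 [[-0.023, -1.0, -0.013], [-0.99, 0.025, -0.138], [0.138, 0.009, -0.99]] [0.076 0.476 1.426]
scene 394.1909770052711 314.49677145156824 204.27477938751622 [[-0.594, 0.804, -0.02], [0.495, 0.345, -0.798], [-0.634, -0.484, -0.603]] [ 0.23  -0.198  1.527]
{'clock': 0.1, 'joint_pos': array([ 1.24798738e+00,  3.20236550e-01,  1.56552966e+00, -4.07450075e-05,
        1.25740348e+00, -1.99959366e-02]), 'joint_vel': array([-0.00011422, -0.00209975, -0.00409202,  0.00039997, -0.00134922,
       -0.00044223]), 'joint_efforts': array([ 4.42864839e-04, -4.13336205e+01, -2.32507360e+01,  7.29461946e-02,
        4.21009830e-02, -4.81296581e-05]), 'position': array([0.17134167, 0.54842834, 0.22121004]), 'orientation': array([-1.15402093e-04,  1.50822426e-01,  9.88560556e-01, -7.80270141e-04]), 'force': array([0.42026812, 0.24276452, 0.21476635]), 'moment': array([-0.00124218,  0.02422347,  0.00669206]), 'gripper_force': 0.0, 'finger_gap': 0.09101583527258998}
```

View pics/top0.png

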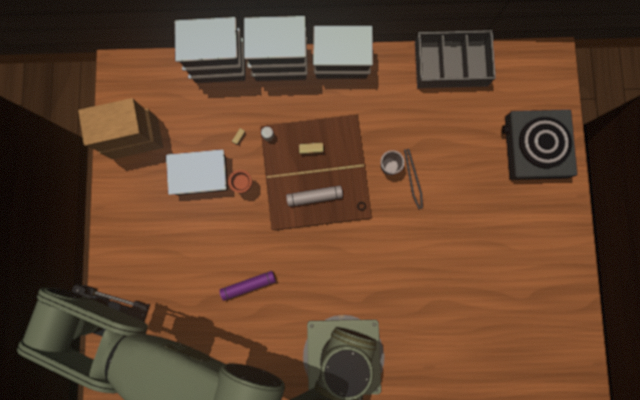

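View pics/scene0.png

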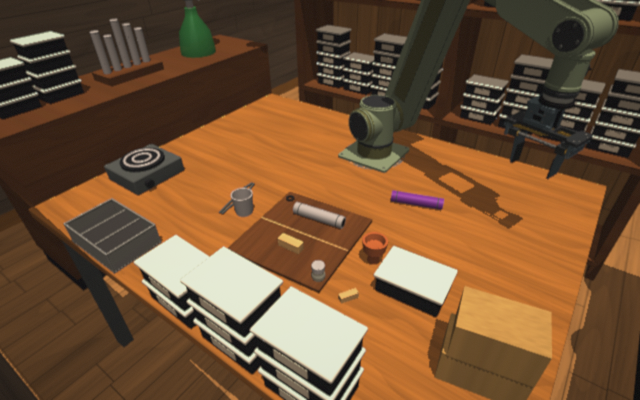

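The top view shows the line from (267,176) to (364,167), with the tube from (288,199) to (342,192) on the robot's side of it. The block is at (311,148) on the far side. The jar is at (267,133), the seal at (361,206), the bowl at (240,182) and the cup at (391,162). The small wooden piece at (239,136) and the purple tube are decoys.

```bash
cat > h.py <<'E'
import numpy as np,cv2
from workcell import readout,camera
def pts(c):
    z=c["z_map"];v,u=np.mgrid[:400,:640]
    P=np.stack([(u-c["cx"])/c["fx"]*z,(v-c["cy"])/c["fy"]*z,z],-1)
    return (P-c["t"])@c["R"]
def ray(c,u,v,h):
    d=np.array([(u-c["cx"])/c["fx"],(v-c["cy"])/c["fy"],1])@c["R"];o=-c["t"]@c["R"]
    return o+d*(h-o[2])/d[2]
def rect(P,m):
    n,l,s,_=cv2.connectedComponentsWithStats(m.astype(np.uint8))
    k=1+s[1:,4].argmax(); q=P[l==k]
    (x,y),(w,h),a=cv2.minAreaRect((q[:,:2]*1000).astype(np.float32))
    if w<h:w,h,a=h,w,a+90
    return dict(x=round(x,1),y=round(y,1),L=round(w,1),W=round(h,1),a=round((a+90)%180-90,2),zmax=round(np.percentile(q[:,2],95)*1000,1),mean=(q[:,:2].mean(0)*1000).round(1),n=len(q))
def look(c):
    P=pts(c);X,Y,Z=P[...,0],P[...,1],P[...,2]
    f=c["frame"].astype(int);v,u=np.mgrid[:400,:640]
    roi=(u>255)&(u<375)&(v>110)&(v<235)
    hsv=cv2.cvtColor(c["frame"],cv2.COLOR_BGR2HSV)
    return P,hsv,roi
E
python3 - <<'E'
from h import *
c=dict(np.load("top0.npz"));P,hsv,roi=look(c)
up=roi&(P[...,2]>.028)
n,l,s,ce=cv2.connectedComponentsWithStats(up.astype(np.uint8))
for k in range(1,n):
    if s[k,4]>20: print(ce[k].round(),rect(P,l==k))
# board corners & line via pixels
for nm,a in dict(c1=(263,125),c2=(358,115),c3=(371,218),c4=(272,229),l1=(267,176),l2=(364,166.5)).items(): print(nm,ray(c,*a,.015).round(4))
print("seal",ray(c,361,206,.008).round(3),"bowl",ray(c,240,182,.075).round(3),"cup",ray(c,391,162,.07).round(3))
m=roi&(hsv[...,0]>12)&(hsv[...,0]<30)&(hsv[...,2]>110)&(P[...,2]<.022)&(P[...,2]>.005)
# line fit
ln=cv2.inRange(c["frame"],(60,110,130),(255,255,255))>0
ln&=roi&(P[...,2]<.022)
v,u=np.nonzero(ln&(np.mgrid[:400,:640][0]>160)&(np.mgrid[:400,:640][0]<182))
q=np.array([ray(c,a,b,.015)[:2] for a,b in zip(u,v)])
print(len(q),cv2.fitLine(q.astype(np.float32),cv2.DIST_HUBER,0,.01,.01).ravel(),q.min(0),q.max(0))
big=cv2.resize(c["frame"][105:240,225:410],None,fx=4,fy=4,interpolation=cv2.INTER_CUBIC);cv2.imwrite("pics/crop0.png",big)
E
```

```text
[268. 133.] {'x': 470.4, 'y': 139.9, 'L': 424.4, 'W': 33.4, 'a': 20.19, 'zmax': np.float64(66.0), 'mean': array([646. , 204.5]), 'n': 133}
[311. 148.] {'x': 450.4, 'y': 83.2, 'L': 346.2, 'W': 68.4, 'a': -0.66, 'zmax': np.float64(47.7), 'mean': array([605.5,  80.7]), 'n': 219}
[314. 195.] {'x': 380.4, 'y': 61.6, 'L': 207.9, 'W': 159.9, 'a': 7.99, 'zmax': np.float64(54.0), 'mean': array([463.2,  73.5]), 'n': 673}
c1 [0.6871 0.2249 0.015 ]
c2 [ 0.7107 -0.0645  0.015 ]
c3 [ 0.3961 -0.0921  0.015 ]
c4 [0.3707 0.2008 0.015 ]
l1 [0.5296 0.2142 0.015 ]
l2 [ 0.5511 -0.077   0.015 ]
seal [ 0.433 -0.064  0.008] bowl [0.504 0.285 0.075] cup [ 0.552 -0.15   0.07 ]
56 [ 0.09545097 -0.9954341   0.54612845  0.03726915] [ 0.52947417 -0.06519454] [0.55623652 0.20816329]
```

View pics/crop0.png

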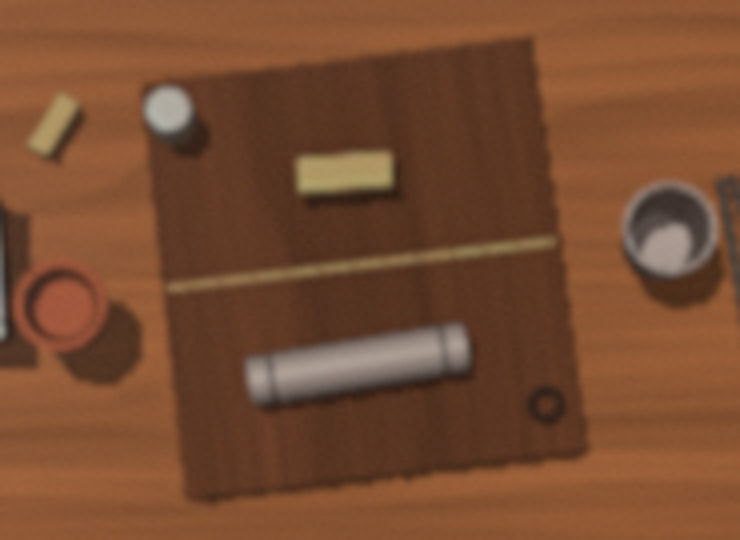

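The crop gives sub-pixel positions: line from (168,288) to (555,241), tube ends at (257,380) and (460,347), and the block's top centre at (345,172). The depth map is noisy at edges, so I'll use pixel rays with the known heights.

```bash
cat >> h.py <<'E'
from scipy.spatial.transform import Rotation as Ro
def cp(c,a,h): return ray(c,a[0]/4+225-.375,a[1]/4+105-.375,h)
def go(x,y,z,yaw):
    "shift and turn (tool axes) to world TCP x,y,z, tool y axis at world yaw deg, tool down"
    s=readout.get_state();q=s["orientation"];R=Ro.from_quat(q[[1,2,3,0]])
    a=np.radians(yaw);Y=[np.cos(a),np.sin(a),0];Z=[0,0,-1];T=Ro.from_matrix(np.c_[np.cross(Y,Z),Y,Z])
    print("turn",(R.inv()*T).as_rotvec(degrees=True).round(2),"shift",R.inv().apply(np.array([x,y,z])-s["position"]).round(4),"F",s["force"].round(1),"t",s["clock"])
E
cat > board.py <<'E'
from h import *
yawb=None
def board(mid,a): # a: yaw of board y axis minus 90, deg
    r=np.radians(a);ex=np.array([np.cos(r),np.sin(r)]);ey=np.array([-np.sin(r),np.cos(r)])
    return mid,ex,ey
E
python3 - <<'E'
from h import *
c=dict(np.load("top0.npz"))
ya=lambda d:np.degrees(np.arctan2(d[1],d[0]))%180
C=[cp(c,p,.015) for p in((143,85),(531,38),(587,452),(190,500))]
print([p.round(4) for p in C],"mid",np.mean(C,0),"yaws",[ya(C[i]-C[(i+1)%4]) for i in range(4)])
l=[cp(c,p,.015) for p in((168,288),(555,241))];print("line",np.mean(l,0).round(4),ya(l[0]-l[1]),np.linalg.norm(l[0]-l[1]))
t=[cp(c,p,.040) for p in((247,381),(469,345))];tc=np.mean(t,0);print("tube",tc.round(4),ya(t[0]-t[1]),np.linalg.norm(t[0]-t[1]))
b=[cp(c,p,.043) for p in((297,174),(394,170))];bc=cp(c,(345,170),.043);print("block",bc.round(4),ya(b[0]-b[1]),np.linalg.norm(b[0]-b[1]))
m=(np.mean(C,0)+np.mean(l,0))/2;r=np.radians(ya(l[0]-l[1])-90);E=np.array([[np.cos(r),np.sin(r),0],[-np.sin(r),np.cos(r),0]])
print("mid",m,"tube in board",E@(tc-m),"block",E@(bc-m))
E
```

```text
[array([0.6846, 0.2329, 0.015 ]), array([ 0.7135, -0.0627,  0.015 ]), array([ 0.3972, -0.0932,  0.015 ]), array([0.3688, 0.2005, 0.015 ])] mid [0.54101979 0.06936412 0.015     ] yaws [np.float64(95.58264358469846), np.float64(5.507125936779014), np.float64(95.52102616468726), np.float64(5.85980604086069)]
line [0.5419 0.07   0.015 ] 95.57635058999335 0.2919929354875679
tube [0.4644 0.0739 0.04  ] 97.8710502189946 0.16443092431813247
block [0.6081 0.0803 0.043 ] 90.9230734828902 0.07180457920028221
mid [0.54148139 0.06968007 0.015     ] tube in board [-0.07632919  0.01167937] block [0.06736673 0.00408869]
```

```bash
python3 -c "
from h import *
go(.4505,.072,.09,97.9)"
```

```text
turn [-9.000e-02 -2.000e-02 -2.525e+01] shift [-0.4085 -0.3713  0.1318] F [0.4 0.2 0.2] t 0.1
```

```bash
python3 -m handwheel '[[0,0,-5,-0.035,-0.032,0,100],[0,0,-10,-0.07,-0.064,0,100],[0,0,-15,-0.105,-0.095,0,100],[0,0,-20,-0.14,-0.127,0,100],[0,0,-25.2,-0.175,-0.159,0,100]]' && python3 -c "
from h import *
go(.4505,.072,.09,97.9)"
```

```text
clock: 0.6
position: [0.2915, 0.3431, 0.2217]
orientation: [-0.0, -0.071, 0.998, -0.0]
force: [1.2, -0.1, 0.2]
finger_gap: 0.0915
gripper_force: 0.0
turn [-0.02 -0.01  0.2 ] shift [-0.1192 -0.2907  0.1318] F [ 1.2 -0.1  0.2] t 0.6
```

```bash
python3 -m handwheel '[[0,0,0,-0.018,-0.044,0,100],[0,0,0,-0.036,-0.088,0,100],[0,0,0,-0.054,-0.132,0,100],[0,0,0,-0.072,-0.176,0,100],[0,0,0,-0.090,-0.220,0,100]]' && python3 -m handwheel '[[0,0,0,-0.012,-0.035,0.02,100],[0,0,0,-0.024,-0.062,0.05,100],[0,0,0,-0.028,-0.07,0.09,100],[0,0,0,-0.028,-0.07,0.125,100],[0,0,0,-0.028,-0.07,0.131,100]]' && python3 -c "
from h import *
go(.4505,.072,.06,97.9)"
```

```text
clock: 1.1
position: [0.4107, 0.1374, 0.2219]
orientation: [-0.0, -0.068, 0.998, 0.0]
force: [0.4, 0.7, 0.3]
finger_gap: 0.0912
gripper_force: 0.0
clock: 1.6
position: [0.4444, 0.0728, 0.0875]
orientation: [-0.004, -0.068, 0.998, -0.0]
force: [-0.1, 0.3, -0.6]
finger_gap: 0.0913
gripper_force: 0.0
turn [ 0.01 -0.52 -0.12] shift [-0.0061 -0.0016  0.0274] F [-0.1  0.3 -0.6] t 1.6
```

Take one look and settle before pressing.

```bash
python3 -m handwheel '[[0,0,0,-0.002,0,0.01,100],[0,0,0,-0.002,0,0.02,100],[0,0,0,-0.002,0,0.025,100],[0,0,0,-0.002,0,0.025,100],[0,0,0,-0.002,0,0.025,100]]' && python3 - <<'E'
from h import *
go(.4505,.072,.06,97.9)
c=camera("scene");cv2.imwrite("pics/s1.png",cv2.resize(c["frame"][130:300,220:400],None,fx=4,fy=3.5,interpolation=cv2.INTER_CUBIC)[:600])
E
```

```text
clock: 2.1
position: [0.45, 0.0743, 0.0665]
orientation: [0.001, -0.069, 0.998, 0.0]
force: [0.3, 0.6, 0.8]
finger_gap: 0.0913
gripper_force: 0.0
turn [ 0.01  0.08 -0.03] shift [-0.0001 -0.0023  0.0065] F [0.3 0.6 0.8] t 2.1
```

View pics/s1.png

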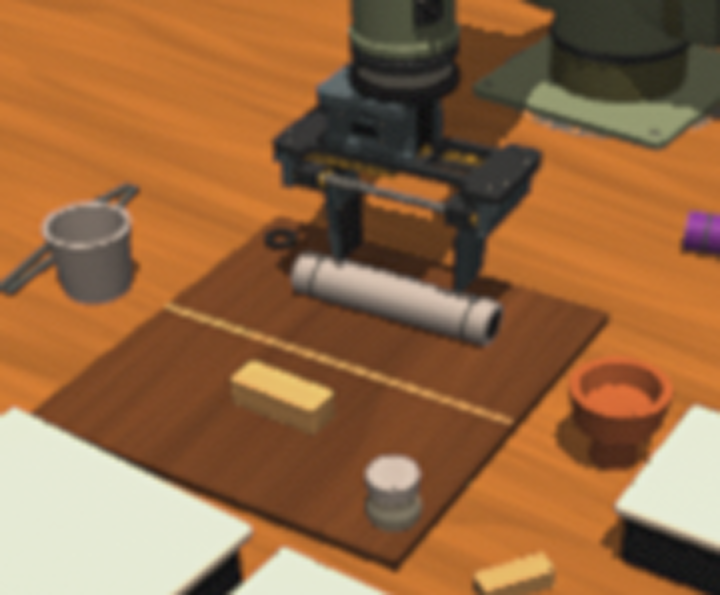

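The fingertips, at (345,250) and (465,285), hover above the rear half of the tube, which runs from (300,275) to (490,320). I'll shift 5 mm forward and press lightly.

```bash
python3 -m handwheel '[[0,0,0,-0.005,0,0,100],[0,0,0,-0.005,0,0.004,100],[0,0,0,-0.005,0,0.0065,100],[0,0,0,-0.005,0,0.0075,100],[0,0,0,-0.005,0,0.0075,100]]'; python3 -m handwheel '[[0,0,0,0,0,0.0005,100],[0,0,0,0,0,0.001,100],[0,0,0,0,0,0.001,100],[0,0,0,0,0,0.001,100],[0,0,0,0,0,0.001,100]]'
```

```text
clock: 2.65
position: [0.4556, 0.0749, 0.0591]
orientation: [0.001, -0.068, 0.998, 0.0]
force: [0.1, 0.0, 5.4]
finger_gap: 0.0912
gripper_force: 2.7
clock: 3.15
position: [0.4565, 0.075, 0.059]
orientation: [0.002, -0.068, 0.998, 0.0]
force: [0.4, -0.4, 11.0]
finger_gap: 0.0911
gripper_force: 5.4
```

Contact came at the expected height, with 11 N down. Now roll.

```bash
python3 -m handwheel '[[0,0,0,-0.003,0,0,100],[0,0,0,-0.008,0,0,100],[0,0,0,-0.013,0,0,100],[0,0,0,-0.018,0,0,100],[0,0,0,-0.023,0,0,100]]'; python3 -m handwheel '[[0,0,0,-0.005,0,0,100],[0,0,0,-0.010,0,0,100],[0,0,0,-0.015,0,0,100],[0,0,0,-0.02,0,0,100],[0,0,0,-0.02,0,0,100]]'; python3 - <<'E'
from h import *
c=camera("top");np.savez("t1.npz",**c)
cv2.imwrite("pics/t1.png",cv2.resize(c["frame"][105:240,225:410],None,fx=4,fy=4,interpolation=cv2.INTER_CUBIC))
E
```

```text
clock: 3.65
position: [0.4792, 0.0782, 0.059]
orientation: [0.002, -0.068, 0.998, 0.0]
force: [-0.7, 0.9, 12.1]
finger_gap: 0.0913
gripper_force: 5.6
clock: 4.15
position: [0.4996, 0.081, 0.0591]
orientation: [0.002, -0.068, 0.998, 0.0]
force: [-0.3, 0.1, 11.5]
finger_gap: 0.091
gripper_force: 5.6
```

View pics/t1.png

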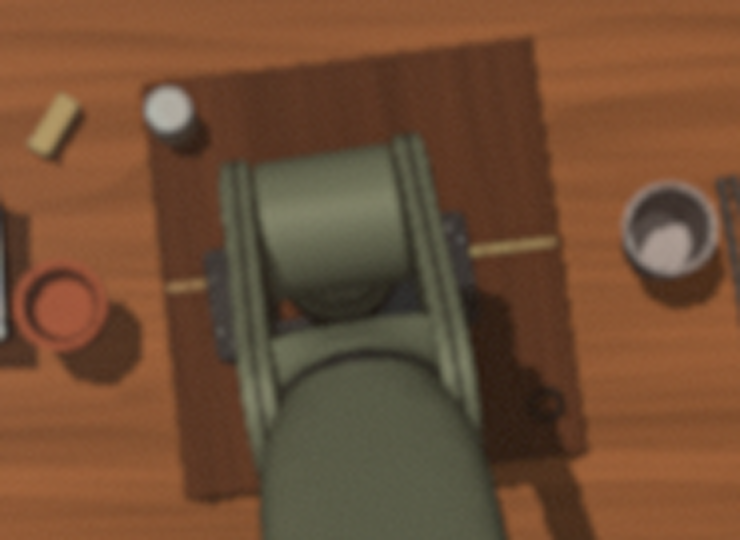

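The arm hides the tube, but the press is still 11.5 N and the TCP track agrees with about 22 mm of rolling. Finish this stroke, lift, step back and press for a second one.

```bash
python3 -m handwheel '[[0,0,0,-0.002,0,0,100],[0,0,0,-0.004,0,0,100],[0,0,0,-0.004,0,0,100],[0,0,0,-0.004,0,-0.005,100],[0,0,0,-0.004,0,-0.013,100]]'; python3 -m handwheel '[[0,0,0,0.010,0,0,100],[0,0,0,0.02,0,0,100],[0,0,0,0.026,0,0,100],[0,0,0,0.026,0,0,100],[0,0,0,0.026,0,0,100]]'
python3 -m handwheel '[[0,0,0,0,0,0.005,100],[0,0,0,0,0,0.010,100],[0,0,0,0,0,0.0125,100],[0,0,0,0,0,0.013,100],[0,0,0,0,0,0.013,100]]'
```

```text
clock: 4.7
position: [0.5004, 0.081, 0.0702]
orientation: [-0.001, -0.068, 0.998, -0.0]
force: [-0.2, -0.3, 1.2]
finger_gap: 0.0911
gripper_force: 0.0
clock: 5.2
position: [0.4752, 0.0775, 0.0704]
orientation: [0.0, -0.068, 0.998, 0.0]
force: [0.3, 0.7, 0.3]
finger_gap: 0.0912
gripper_force: 0.0
clock: 5.7
position: [0.4779, 0.0779, 0.0589]
orientation: [0.003, -0.068, 0.998, 0.0]
force: [-0.2, 0.0, 11.9]
finger_gap: 0.0911
gripper_force: 5.6
```

```bash
python3 -m handwheel '[[0,0,0,-0.003,0,0,100],[0,0,0,-0.008,0,0,100],[0,0,0,-0.013,0,0,100],[0,0,0,-0.018,0,0,100],[0,0,0,-0.023,0,0,100]]'; python3 -m handwheel '[[0,0,0,-0.005,0,0,100],[0,0,0,-0.010,0,0,100],[0,0,0,-0.015,0,0,100],[0,0,0,-0.02,0,0,100],[0,0,0,-0.023,0,0,100]]';python3 -m handwheel '[[0,0,0,0,0,0,100],[0,0,0,0,0,-0.005,100],[0,0,0,0,0,-0.02,100],[0,0,0,0.02,0,-0.02,100],[0,0,0,0.035,0,-0.02,100]]'; python3 - <<'E'
from h import *
c=camera("scene");np.savez("s2.npz",**c)
cv2.imwrite("pics/s2.png",cv2.resize(c["frame"][150:300,220:400],None,fx=4,fy=4,interpolation=cv2.INTER_CUBIC))
E
```

```text
clock: 6.2
position: [0.5004, 0.0811, 0.059]
orientation: [0.002, -0.068, 0.998, 0.0]
force: [0.1, -0.4, 11.8]
finger_gap: 0.0909
gripper_force: 6.0
clock: 6.7
position: [0.5233, 0.0843, 0.0591]
orientation: [0.002, -0.068, 0.998, 0.0]
force: [-2.0, 1.1, 12.4]
finger_gap: 0.0908
gripper_force: 6.2
clock: 7.2
position: [0.4855, 0.079, 0.0772]
orientation: [-0.0, -0.068, 0.998, 0.0]
force: [-0.3, 0.3, 0.9]
finger_gap: 0.0911
gripper_force: 0.0
```

View pics/s2.png

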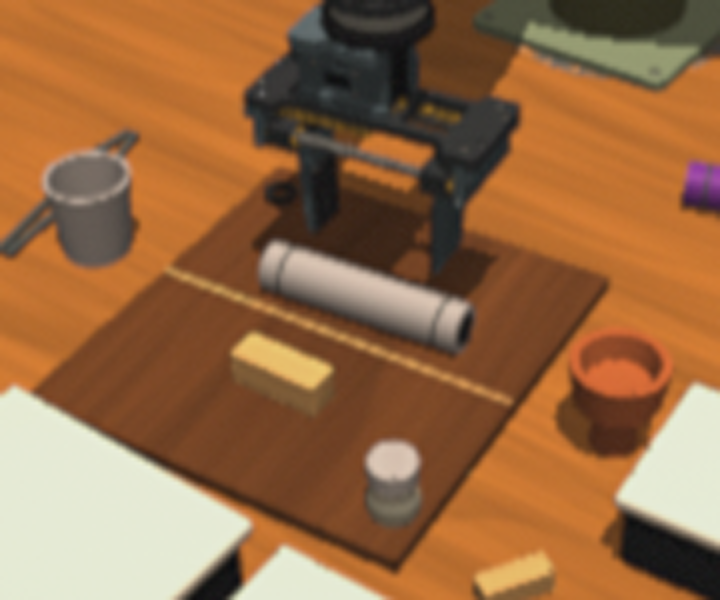

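The tube now lies between (265,262) and (460,325), close behind the line from (165,270) to (512,402). The block, at (282,372), is untouched. I'll fit the tube from the depth points.

```bash
cat >> h.py <<'E'
MID=np.array([.5415,.0697]);r_=np.radians(5.6);EX=np.array([np.cos(r_),np.sin(r_)]);EY=np.array([-EX[1],EX[0]])
from scipy.optimize import least_squares
def tubefit(c,x0,poly=None):
    "fit of a lying cylinder r=18 at z=.033 to depth points near x0 (board x,y mm ok)"
    P=pts(c).reshape(-1,3);b=np.c_[(P[:,:2]-MID)@EX,(P[:,:2]-MID)@EY]
    k=(c["z_map"].ravel()>0)&(abs(b[:,0]-x0)<.026)&(abs(b[:,1]-.01)<.11)&(P[:,2]>.024)&(P[:,2]<.054)
    if poly is not None:
        m=np.zeros((400,640),np.uint8);cv2.fillPoly(m,[np.array(poly,np.int32)],1);k&=m.ravel()>0
    b=b[k];z=P[k,2]
    f=lambda p:np.hypot((b[:,0]-p[0]-p[1]*b[:,1])*np.cos(np.arctan(p[1])),z-p[2])-.018
    s=least_squares(f,[x0,0,.033],loss="soft_l1",f_scale=.002)
    g=abs(f(s.x))<.004;lo,hi=np.percentile(b[g,1],[1,99])
    print("n",g.sum(),"x at y=mid",1e3*(s.x[0]+s.x[1]*(lo+hi)/2),"yaw rel",np.degrees(-np.arctan(s.x[1])),"y",lo*1e3,hi*1e3,"z",s.x[2])
E
python3 - <<'E'
from h import *
c=dict(np.load("s2.npz"))
tubefit(c,-.028,[(220+a/4,150+b/4) for a,b in((262,232),(480,288),(480,360),(455,360),(255,290))])
P=pts(c)
print("endface",((ray(c,334.1,230.9,.033)[:2]-MID)@np.c_[EX,EY]*1e3).round(1))
e=[((ray(c,220+a/4-.375,150+b/4-.375,.015)[:2]-MID)@np.c_[EX,EY]*1e3).round(1) for a,b in((165,270),(512,402))];print("line check",e)
E
```

```text
n 608 x at y=mid -28.7402661119949 yaw rel 2.597748346907373 y -65.61335054780754 92.30384973332829 z 0.032128674907798194
endface [-33.9  86.2]
line check [array([   1.5, -148.3]), array([-1.00e-01,  1.47e+02])]
```

```bash
python3 -m handwheel '[[0,0,0,-0.006,0,0,100],[0,0,0,-0.012,0,0.006,100],[0,0,0,-0.012,0,0.013,100],[0,0,0,-0.012,0,0.018,100],[0,0,0,-0.012,0,0.0195,100]]';python3 -m handwheel '[[0,0,0,0,0,0.0,100],[0,0,0,0,0,0.0,100],[0,0,0,0,0,0.0,100],[0,0,0,0,0,0.0,100],[0,0,0,0,0,0,100]]'; python3 -c "
from h import *
s=readout.get_state();print((s['position'][:2]-MID)@np.c_[EX,EY])"
```

```text
clock: 7.75
position: [0.5005, 0.081, 0.0589]
orientation: [0.002, -0.068, 0.998, 0.0]
force: [-0.3, -0.8, 17.4]
finger_gap: 0.0915
gripper_force: 9.0
clock: 8.25
position: [0.5002, 0.081, 0.059]
orientation: [0.002, -0.068, 0.998, 0.0]
force: [0.4, 0.0, 8.9]
finger_gap: 0.0911
gripper_force: 4.6
[-0.0400122  0.0152639]
```

```bash
python3 -m handwheel '[[0,0,0,-0.003,0,0,100],[0,0,0,-0.009,0,0,100],[0,0,0,-0.015,0,0,100],[0,0,0,-0.021,0,0,100],[0,0,0,-0.027,0,0,100]]'; python3 -m handwheel '[[0,0,0,-0.006,0,0,100],[0,0,0,-0.012,0,0,100],[0,0,0,-0.018,0,0,100],[0,0,0,-0.023,0,0,100],[0,0,0,-0.026,0,0,100]]';python3 -m handwheel '[[0,0,0,0,0,0,100],[0,0,0,0,0,-0.005,100],[0,0,0,0,0,-0.02,100],[0,0,0,0.02,0,-0.03,100],[0,0,0,0.05,0,-0.05,100]]'; python3 -m handwheel '[[0,0,0,0,0,-0.05,100],[0,0,0,0,0,-0.1,100],[0,0,0,0,0,-0.1,100],[0,0,0,0,0,-0.1,100],[0,0,0,0,0,-0.1,100]]';python3 - <<'E'
from h import *
c=camera("scene");np.savez("s3.npz",**c)
cv2.imwrite("pics/s3.png",cv2.resize(c["frame"][150:300,220:400],None,fx=4,fy=4,interpolation=cv2.INTER_CUBIC))
E
```

```text
clock: 8.75
position: [0.5268, 0.0847, 0.059]
orientation: [0.002, -0.068, 0.998, 0.0]
force: [-0.5, 0.3, 9.5]
finger_gap: 0.0915
gripper_force: 5.0
clock: 9.25
position: [0.5526, 0.0883, 0.0591]
orientation: [0.002, -0.068, 0.998, 0.0]
force: [-0.2, 0.2, 9.7]
finger_gap: 0.0915
gripper_force: 4.9
clock: 9.75
position: [0.5008, 0.081, 0.1068]
orientation: [-0.001, -0.068, 0.998, -0.0]
force: [-0.9, 0.0, 0.1]
finger_gap: 0.0913
gripper_force: 0.0
clock: 10.25
position: [0.5001, 0.0809, 0.2063]
orientation: [-0.002, -0.068, 0.998, -0.0]
force: [0.1, -0.1, -0.9]
finger_gap: 0.0913
gripper_force: 0.0
```

View pics/s3.png

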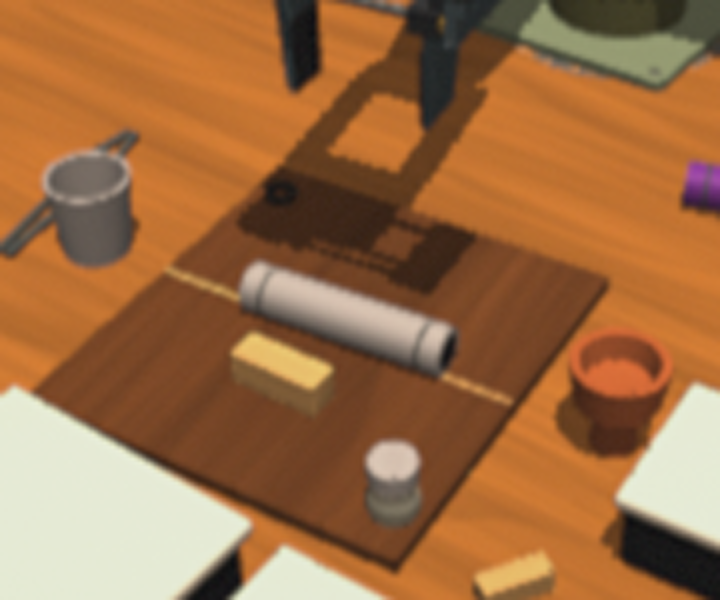

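```bash
python3 - <<'E'
from h import *
c=dict(np.load("s3.npz"));B=np.c_[EX,EY]
tubefit(c,-.003,[(220+a/4,150+b/4) for a,b in((250,255),(465,320),(455,380),(235,315))])
for a,b in((255,333),(332,371),(313,386),(232,352)): print(((ray(c,220+a/4-.375,150+b/4-.375,.043)[:2]-MID)@B*1e3).round(1))
t=dict(np.load("top0.npz"));print("jar",((cp(t,(169,106),.06)[:2]-MID)@B).round(3))
p=MID+.112*EX+.003*EY
go(*p,.14,95.6)
E
```

```text
n 637 x at y=mid -2.041000640486727 yaw rel 2.501016788057547 y -63.699029233298965 93.58622890419136 z 0.032127751152344654
[ 53.2 -27.3]
[59.7 40.2]
[78.4 37. ]
[ 77.4 -29.9]
jar [0.127 0.127]
turn [-0.   -0.24  2.25] shift [-0.1519 -0.0182  0.0653] F [-1.5 -0.3 -0.7] t 10.3
```

The tube is 2 mm from the line and 2.5° off parallel, which meets step 2, and the block hasn't moved. Next I'll go over and behind the block with the fingers partly closed.

```bash
python3 -m handwheel '[[0,0,0.5,-0.035,-0.004,0,33],[0,0,1,-0.075,-0.009,0,33],[0,0,1.5,-0.115,-0.014,0,33],[0,0,2.25,-0.152,-0.018,0,33],[0,0,2.25,-0.152,-0.018,0,33]]'; python3 -m handwheel '[[0,0,0,0,0,0.03,33],[0,0,0,0,0,0.06,33],[0,0,0,0,0,0.09,33],[0,0,0,0,0,0.09,33],[0,0,0,0,0,0.09,33]]';python3 - <<'E'
from h import *
p=MID+.112*EX+.003*EY
go(*p,.032,95.6)
c=camera("scene");np.savez("s4.npz",**c)
cv2.imwrite("pics/s4.png",cv2.resize(c["frame"][150:300,220:400],None,fx=4,fy=4,interpolation=cv2.INTER_CUBIC))
E
```

```text
clock: 10.8
position: [0.6573, 0.0839, 0.204]
orientation: [-0.001, -0.049, 0.999, -0.0]
force: [-1.2, 0.1, -0.7]
finger_gap: 0.0543
gripper_force: 0.0
clock: 11.3
position: [0.6533, 0.084, 0.1172]
orientation: [-0.001, -0.049, 0.999, -0.0]
force: [0.1, 0.1, 0.3]
finger_gap: 0.0301
gripper_force: 0.0
turn [ 0.   -0.15  0.01] shift [ 0.0004 -0.0004  0.0852] F [0.1 0.1 0.3] t 11.3
```

View pics/s4.png

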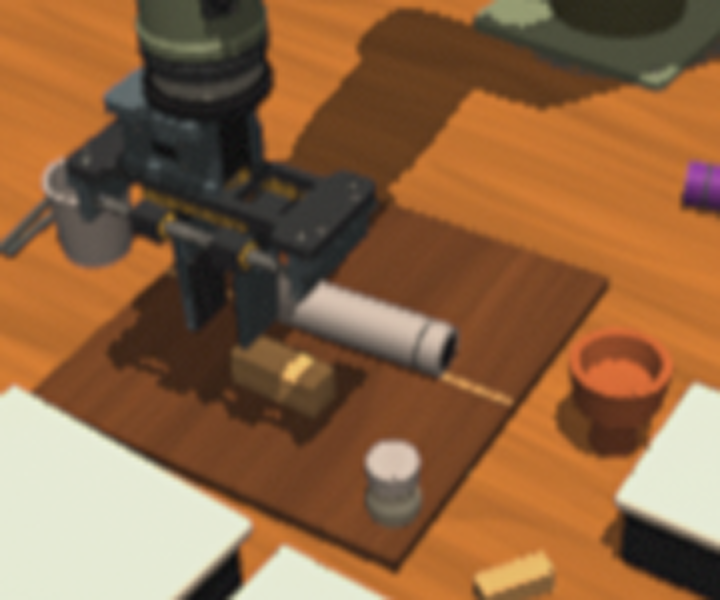

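The fingers are still about 90 mm up, with tips at (200,325) and (250,340). By the robot's pose they are 13 mm clear behind the block. Descend, then look again.

```bash
python3 -m handwheel '[[0,0,0,0,0,0.02,33],[0,0,0,0,0,0.045,33],[0,0,0,0,0,0.07,33],[0,0,0,0,0,0.085,33],[0,0,0,0,0,0.085,33]]';python3 - <<'E'
from h import *
s=readout.get_state();print(((s['position'][:2]-MID)@np.c_[EX,EY]).round(4),s["force"])
c=camera("scene");np.savez("s5.npz",**c)
cv2.imwrite("pics/s5.png",cv2.resize(c["frame"][150:300,220:400],None,fx=4,fy=4,interpolation=cv2.INTER_CUBIC))
E
```

```text
clock: 11.85
position: [0.6534, 0.084, 0.0321]
orientation: [-0.001, -0.049, 0.999, -0.0]
force: [-0.0, 0.9, 0.9]
finger_gap: 0.0303
gripper_force: 0.0
[0.1128 0.0033] [-0.03740445  0.94239806  0.88752918]
```

View pics/s5.png

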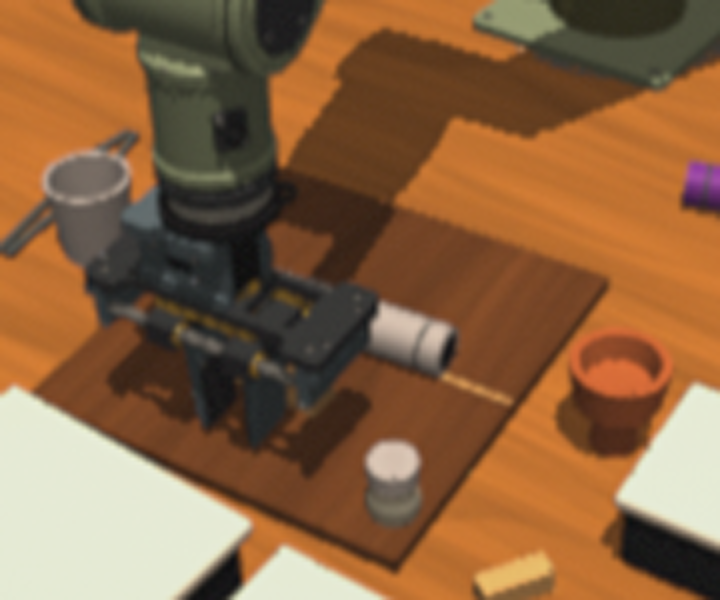

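The fingers are down on the far side of the block, which is now hidden behind the hand. No contact so far. Push toward the tube, stopping a few mm short.

```bash
python3 -m handwheel '[[0,0,0,0.004,0,0,33],[0,0,0,0.008,0,0,33],[0,0,0,0.012,0,0,33],[0,0,0,0.016,0,0,33],[0,0,0,0.02,0,0,33]]';python3 -m handwheel '[[0,0,0,0.004,0,0,33],[0,0,0,0.008,0,0,33],[0,0,0,0.012,0,0,33],[0,0,0,0.015,0,0,33],[0,0,0,0.018,0,0,33]]';python3 -m handwheel '[[0,0,0,0.002,0,0,33],[0,0,0,0.004,0,0,33],[0,0,0,0.006,0,0,33],[0,0,0,0.008,0,0,33],[0,0,0,0.009,0,0,33]]';python3 - <<'E'
from h import *
s=readout.get_state();print(((s['position'][:2]-MID)@np.c_[EX,EY]).round(4),s["force"])
c=camera("scene");np.savez("s6.npz",**c)
cv2.imwrite("pics/s6.png",cv2.resize(c["frame"][150:300,220:400],None,fx=4,fy=4,interpolation=cv2.INTER_CUBIC))
tubefit(c,-.002,[(220+a/4,150+b/4) for a,b in((375,300),(465,320),(455,380),(365,345))])
E
```

```text
clock: 12.4
position: [0.6343, 0.0822, 0.0335]
orientation: [0.001, -0.049, 0.999, 0.0]
force: [0.4, 0.3, 1.0]
finger_gap: 0.0302
gripper_force: 0.7
clock: 12.9
position: [0.6162, 0.0803, 0.033]
orientation: [0.0, -0.049, 0.999, 0.0]
force: [0.9, 0.1, 1.1]
finger_gap: 0.0298
gripper_force: 0.6
clock: 13.4
position: [0.6071, 0.0795, 0.0329]
orientation: [-0.0, -0.049, 0.999, 0.0]
force: [1.8, 0.5, 0.5]
finger_gap: 0.0303
gripper_force: 0.6
[0.0663 0.0033] [1.8436688  0.53392195 0.48195906]
n 201 x at y=mid -4.38356030805705 yaw rel 1.657986599456556 y 44.544424730092224 94.79415218033535 z 0.0320762588675609
```

```bash
python3 -m handwheel '[[0,0,0,0.001,0,0,33],[0,0,0,0.002,0,0,33],[0,0,0,0.003,0,0,33],[0,0,0,0.004,0,0,33],[0,0,0,0.005,0,0,33]]';python3 - <<'E'
from h import *
s=readout.get_state();print(((s['position'][:2]-MID)@np.c_[EX,EY]).round(4),s["force"])
c=camera("scene");np.savez("s7.npz",**c)
tubefit(c,-.002,[(220+a/4,150+b/4) for a,b in((375,300),(465,320),(455,380),(365,345))])
E
python3 -m handwheel '[[0,0,0,-0.006,0,0,33],[0,0,0,-0.02,0,0,33],[0,0,0,-0.035,0,0,33],[0,0,0,-0.035,0,-0.04,33],[0,0,0,-0.035,0,-0.08,33]]';python3 -m handwheel '[[0,0,0,0,0,-0.05,33],[0,0,0,0,0,-0.10,33],[0,0,0,0,0,-0.12,33],[0,0,0,0,0,-0.12,33],[0,0,0,0,0,-0.12,33]]'
python3 - <<'E'
from h import *
c=camera("scene");np.savez("s8.npz",**c)
cv2.imwrite("pics/s8.png",cv2.resize(c["frame"][150:300,220:400],None,fx=4,fy=4,interpolation=cv2.INTER_CUBIC))
E
```

```text
clock: 13.95
position: [0.6022, 0.079, 0.0329]
orientation: [-0.0, -0.049, 0.999, 0.0]
force: [1.1, 0.1, 0.4]
finger_gap: 0.0302
gripper_force: 0.4
[0.0613 0.0033] [1.11059274 0.09384955 0.4488129 ]
n 203 x at y=mid -4.716314490497952 yaw rel 1.3636065096424113 y 44.594655694144684 94.02124241098335 z 0.031899075697017276
clock: 14.5
position: [0.6366, 0.0823, 0.112]
orientation: [-0.002, -0.049, 0.999, -0.0]
force: [0.7, -0.0, -0.3]
finger_gap: 0.0301
gripper_force: 0.0
clock: 15.0
position: [0.6368, 0.0823, 0.2322]
orientation: [-0.001, -0.049, 0.999, 0.0]
force: [0.5, -1.2, -0.6]
finger_gap: 0.0297
gripper_force: 0.0
```

View pics/s8.png

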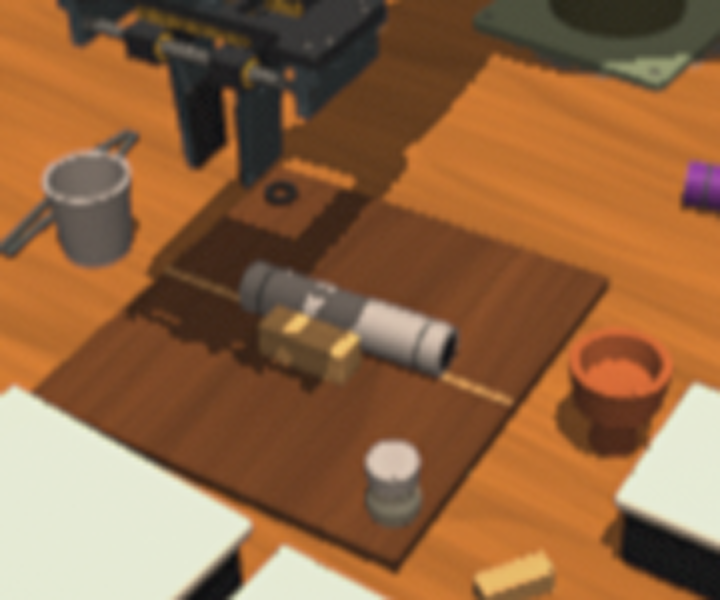

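The block, from (260,330) to (358,365), sits up against or very near the tube, and the tube is still on the line. I'll measure the gap from depth.

```bash
python3 - <<'E'
from h import *
def far(c,lo,hi,poly):
    P=pts(c).reshape(-1,3);b=np.c_[(P[:,:2]-MID)@EX,(P[:,:2]-MID)@EY]
    m=np.zeros((400,640),np.uint8);cv2.fillPoly(m,[np.array([(220+a/4,150+q/4) for a,q in poly],np.int32)],1)
    k=(m.ravel()>0)&(b[:,0]>lo)&(b[:,0]<hi)&(P[:,2]>.019)&(P[:,2]<.039)
    vx,vy,x,y=cv2.fitLine(b[k].astype(np.float32),cv2.DIST_HUBER,0,.001,.001).ravel();ym=np.median(b[k,1])
    print("far face x",1e3*(x+vx/vy*(ym-y)),"yaw",np.degrees(-np.arctan(vx/vy)),"y",b[k,1].min(),b[k,1].max(),k.sum())
c0=dict(np.load("s3.npz"));c=dict(np.load("s8.npz"))
far(c0,.06,.1,[(232,355),(313,388),(313,415),(232,380)])
far(c,.025,.065,[(260,335),(342,362),(342,383),(260,350)])
tubefit(c,-.002,[(220+a/4,150+b/4) for a,b in((250,255),(465,320),(455,380),(362,345),(362,330),(240,290))])
for a,b in((258,338),(338,363),(360,340),(330,382),(262,352)):
    print([((ray(c,220+a/4-.375,150+b/4-.375,h)[:2]-MID)@np.c_[EX,EY]*1e3).round(1).tolist() for h in(.043,.015)])
E
```

```text
far face x 79.51456961560143 yaw -2.076648 y -0.03051622638261744 0.038315499809035224 107
far face x 44.643483073764216 yaw 1.2843189 y -0.02996442061921123 0.03747173030205083 103
n 509 x at y=mid -1.9367134313320673 yaw rel 2.6522132968093675 y -64.89639446776735 93.3975257209472 z 0.03201021382200524
[[56.5, -22.5], [31.2, -42.1]]
[[50.9, 39.5], [25.3, 22.3]]
[[23.4, 40.3], [-3.3, 23.1]]
[[69.5, 44.8], [44.6, 27.8]]
[[67.2, -11.9], [42.2, -31.1]]
```

The block is about 2 to 3 mm short of the tube, already within limits. One more gentle 2.5 mm nudge adds margin, then I'll retract.

```bash
python3 -m handwheel '[[0,0,0,0,0,0.05,33],[0,0,0,0,0,0.1,33],[0,0,0,0,0,0.15,33],[0,0,0,0,0,0.185,33],[0,0,0,0,0,0.198,33]]';python3 -m handwheel '[[0,0,0,0.007,0,0,33],[0,0,0,0.014,0,0,33],[0,0,0,0.021,0,0,33],[0,0,0,0.027,0,0,33],[0,0,0,0.032,0,0,33]]';python3 -m handwheel '[[0,0,0,0.001,0,0,33],[0,0,0,0.002,0,0,33],[0,0,0,0.003,0,0,33],[0,0,0,0.004,0,0,33],[0,0,0,0.0055,0,0,33]]'; python3 -c "
from h import *
s=readout.get_state();print(((s['position'][:2]-MID)@np.c_[EX,EY]).round(4),s['force'])"
```

```text
clock: 15.55
position: [0.6327, 0.0819, 0.0285]
orientation: [-0.006, -0.049, 0.999, -0.0]
force: [0.0, -0.3, -0.2]
finger_gap: 0.0302
gripper_force: 0.0
clock: 16.05
position: [0.6053, 0.0793, 0.0364]
orientation: [0.001, -0.049, 0.999, 0.0]
force: [0.8, 0.0, 0.3]
finger_gap: 0.0304
gripper_force: 0.0
clock: 16.55
position: [0.6005, 0.0788, 0.035]
orientation: [0.001, -0.049, 0.999, 0.0]
force: [0.7, -0.0, 0.4]
finger_gap: 0.0302
gripper_force: 0.4
[0.0597 0.0033] [ 0.72961275 -0.04628957  0.43241755]
```

Contact again. Push 1.5 mm more, then retract, lift away and measure.

```bash
python3 -m handwheel '[[0,0,0,0.0005,0,0,33],[0,0,0,0.001,0,0,33],[0,0,0,0.0015,0,0,33],[0,0,0,0.0015,0,0,33],[0,0,0,0.0015,0,0,33]]'
python3 -m handwheel '[[0,0,0,-0.006,0,0,33],[0,0,0,-0.02,0,0,33],[0,0,0,-0.035,0,0,33],[0,0,0,-0.035,0,-0.04,33],[0,0,0,-0.035,0,-0.08,33]]';python3 -m handwheel '[[0,0,0,0,0,-0.05,33],[0,0,0,0,0,-0.10,33],[0,0,0,0,0,-0.12,33],[0,0,0,0,0,-0.12,33],[0,0,0,0,0,-0.12,33]]'
python3 - <<'E'
from h import *
c=camera("scene");np.savez("s9.npz",**c)
tubefit(c,-.002,[(220+a/4,150+b/4) for a,b in((250,255),(465,320),(455,380),(362,345),(362,330),(240,290))])
P=pts(c).reshape(-1,3);b=np.c_[(P[:,:2]-MID)@EX,(P[:,:2]-MID)@EY]
k=(b[:,0]>.03)&(b[:,0]<.055)&(abs(b[:,1]-.004)<.034)&(P[:,2]>.019)&(P[:,2]<.039)
vx,vy,x,y=cv2.fitLine(b[k].astype(np.float32),cv2.DIST_HUBER,0,.001,.001).ravel()
print("far x",1e3*(x+vx/vy*(.004-y)),"yaw",np.degrees(-np.arctan(vx/vy)),k.sum())
c=camera("top");u=(cv2.absdiff(c["frame"],np.load("top0.npz")["frame"]).max(2)>40)
for n,(a,q) in dict(jar=(267,133),seal=(361,206),bowl=(240,182),cup=(391,162)).items(): print(n,u[q-8:q+8,a-8:a+8].mean())
E
```

```text
clock: 17.05
position: [0.5985, 0.0786, 0.035]
orientation: [0.0, -0.049, 0.999, 0.0]
force: [1.0, -0.2, 0.8]
finger_gap: 0.0299
gripper_force: 0.4
clock: 17.55
position: [0.6326, 0.0819, 0.1141]
orientation: [-0.002, -0.049, 0.999, -0.0]
force: [0.3, 0.1, 0.2]
finger_gap: 0.0305
gripper_force: 0.0
clock: 18.05
position: [0.6328, 0.082, 0.2341]
orientation: [-0.001, -0.049, 0.999, -0.0]
force: [0.2, -0.7, -0.6]
finger_gap: 0.0302
gripper_force: 0.0
n 527 x at y=mid -4.713656389170858 yaw rel 2.721098931438417 y -64.17648961516983 94.17889525897994 z 0.03200396452728363
far x 40.978676 yaw 0.16483043 112
jar 0.01953125
seal 0.0
bowl 0.0
cup 0.0
```

```bash
python3 -m handwheel '[[0,0,0,0,0,0,33],[0,0,0,0,0,0,33],[0,0,0,0,0,0,33],[0,0,0,0,0,0,33],[0,0,0,0,0,0,33]]' >/dev/null
python3 - <<'E'
from h import *
from workcell import robot
c=camera("scene")
tubefit(c,-.004,[(220+a/4,150+b/4) for a,b in((250,255),(465,320),(455,380),(362,345),(362,330),(240,290))])
print(robot.finish_job())
E
```

```text
n 533 x at y=mid -4.604955137919172 yaw rel 2.5573164622237536 y -64.42443646101867 93.60068755048525 z 0.03209378386239816
the job is handed in; nothing more can be done
None
```

I handed the job in at about 18.7 s. By my last measurements the tube lies about 5 mm off the line and 2.6° from parallel, the block stands about 2 mm from its side, the hand is clear, and the jar, seal, bowl and cup have not visibly moved (tub and tongs not checked); the hand-in returned no verdict.

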